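# Load the job carrier in pocket order and slide it to the handover corners

### The arm

A 6-joint arm with a two-finger parallel gripper is mounted at the origin on a cart in front of the work surface, level with it; the furniture and walls round the work are solid. World frame = base frame: x ahead of the robot, y to its left, z up, the work surface at z = 0. Lengths are in m, angles in rad, forces in N, time in s.
With the tool pointing down it reaches from about 0.275 to 0.775 m from the base axis. Payload 14.6 kg.
Tool frame: the origin (TCP) lies at the centre of the arm's flange, where the gripper is bolted on; the fingertips stand 173 mm ahead of it and the grasp point (between the pads) lies 155 mm ahead of it; z points along the fingers, y is the line along which they close (so a half turn about z gives the same grasp; the last joint's range is limited). The gripper opens to 85 mm and grips with 20 to 120 N. Pads are 22 mm wide; open, the fingers measure 114 mm over their backs; the gripper's body (76 mm by 85 mm) begins 54 mm behind the grasp point. The pads swing forward as they close: fully open they stand 13 mm farther back than shut.
Start: joints at [0.976, 0.263, -0.048, 1.259, 0, 1.415], TCP at [0.224, 0.475, 0.405] pointing down, gripper open.
Joint ranges: [-2.65, 2.65], [-0.89, 1.7], [-1.18, 1.37], [-2.13, 2.11], [-1.35, 1.29], [-3.14, 3.14]. Speed limits (rad/s): [1.89, 1.89, 2.57, 2.79, 3.14, 3.14].

### API

Orientations are given as a rotation vector (axis times angle).
In Python, from cell import bot gives the robot as it stands.
- The arm moves only by the tool pendant, called after ">>>" as name(argument=value, ...), one argument or row to a line, values as JSON. Schema: {"type":"object","properties":{"steps":{"type":"array","items":{"type":"array","prefixItems":[{"type":"number"},{"type":"array","items":{"type":"number"},"minItems":3,"maxItems":3},{"type":"number"}],"minItems":3,"maxItems":3},"minItems":1,"maxItems":20},"squeeze":{"type":"number"},"only":{"type":"string"},"quiet":{"type":"boolean"},"lines":{"type":"string"}},"required":["steps"],"additionalProperties":false}. steps is a list of rows, 1 to 20 of them, each written [opening, [dx, dy, dz], turn]: the finger opening in m, then dx, dy, dz in m, then a turn about the tool's z in rad; each row is the pose to reach, as a shift and turn from the pose commanded when the call began, along the tool's axes at that moment; what a row does not reach only later rows make up. A row lasts 1/10 s, in which the tool goes at most 0.05 m and 0.15 rad, less where a joint would pass 70% of its speed; a pose out of reach is approached as far as the arm can. The fingers move at their own pace and stop on an object; squeeze is the grip in N (left out, the last holds). Time passes only in rows, so rows that do not move let the fingers close. The tool returns the time, the measured TCP pose, the force, the opening and the grip force at its end. only (a regular expression) keeps the lines of the reply that match it, lines (a string "A,B") keeps lines A to B, and quiet returns only ok. Input that does not fit is refused with a message, and nothing moves.
- bot.get_state(): the state, without advancing time (a new reading comes with each control period).
- bot.read_camera(name): name is "scene" or "side" or "wrist"; returns a dict with "img" (420x560x3 uint8, red, green, blue), "fov_y" (degrees; the focal length in pixels is half the picture's height over the tangent of half this angle, whatever the lens; pixels are square), "cx", "cy" (the principal point, pixels), "k1" (the pictures are not rectified: a ray, as slopes to the right and down, at radius r is drawn at 1 + k1 r^2 times it, then the intrinsics apply), "R" (3x3) and "t" (3): a world point X has camera coordinates R X + t; the wrist camera has in their place "T_tool_cam" (4x4, takes a point from camera to tool coordinates, whose origin is the TCP and whose axes are the flange's). Camera axes: x right, y down, z forward; pixel columns grow to the right and rows downward; lengths in m; the calibration is good to about 2 mm. A picture is of the moment at which its call begins: read the wrist's pose just before it. There is no depth.
- bot.job_done(): hands the job in; it is judged then, once.
The state is a dict: "time_s": time; "joint_positions": joint angles; "joint_vel": joint speeds; "tau": joint torques, N m; "tool_pos": TCP position; "tcp_rot": TCP orientation; "contact_force": force on the tool from outside, world axes, zero at the start; "ft_torque": the same for the moment, N m; "gripper_width": finger opening in m; "finger_force": force on a finger pad.
Only numpy, scipy, OpenCV 4.12 (cv2) and the standard library are available. Lean on these libraries where they do the work, as an engineer would, in place of code of your own. Each camera call takes 0.05 s, during which the arm holds its last target. There are 200 camera calls.

### The job

Load the job carrier for the next build, in pocket order: first lay the long black IC block flat in pocket 1 (one dot), then the finned heatsink, fins up, in pocket 2 (two dots), then stand the solder spool in pocket 3 (three dots), letting go of each part before the next; the wick reel already in pocket 4 stays there. Then take the carrier by its grab bar and slide it along the bench, without lifting or tipping it, until it lies square inside the four white tape corners, with everything still in its pocket, and let go. Do not push the other things on the bench about.

Things in the scene. Friction and masses are not known exactly. Their poses are not given: they have to be found in the camera images.
- carrier: Loose aluminium tray, 188 mm along its x, 148 along its y, 0.4 kg, with 2 x 2 open pockets and a black grab bar across the middle. Origin: centre of its underside. Floor 4 mm thick; walls 4 mm thick, tops 10 mm above the bench. Each pocket is 88 mm along x, 68 along y inside. Starts left or right of the robot, up to 0.3 rad askew, on the other side from the tape corners.
- grab_bar (a point): Centre of the carrier's black grab bar: straight, 104 mm long along the carrier's y, 12 mm thick along its x, underside 56 mm and top 74 mm above the bench; two 4 mm sheet straps, 45 mm either side of this point, join it to the middle wall. The spool's top, when loaded, stands 55 mm above the bench.
- pocket_1 (a point): Centre of the floor of pocket 1, marked with one dark dot on its floor; at x +46, y +36 mm in the carrier's frame, 4 mm above the bench. Axes as the carrier's.
- pocket_2 (a point): Centre of the floor of pocket 2, marked with two dark dots; at x +46, y -36 mm in the carrier's frame.
- pocket_3 (a point): Centre of the floor of pocket 3, marked with three dark dots; at x -46, y -36 mm in the carrier's frame.
- pocket_4 (a point): Centre of the floor of pocket 4, marked with four dark dots; at x -46, y +36 mm in the carrier's frame. It holds the wick reel from the start.
- marks: Four white L-shaped tape corners flat on the bench (thin, nothing to bump into): where the carrier must end. Origin: centre of the outline, on the bench. Inside the tape the outline is 208 mm along its x and 168 mm along its y, 10 mm more than the carrier on every side; within 0.3 rad of world axes. The carrier may lie in it either way round.
- ic_block: Long black rectangular block with a row of cells, 28 mm along x, 78 mm along y, 16 mm tall, 60 g. Origin: centre of its underside, z up. Starts flat on the bench, at any yaw. Fits a pocket only with its length along the carrier's x. Grip across the 28 mm.
- heatsink: Black finned heatsink, 48 mm along x, 72 mm along y, 27 mm tall, fins up, 120 g. Origin: centre of its underside, z up. Starts on the bench, at any yaw. Fits a pocket only with its length along the carrier's x. Grip across the 48 mm.
- solder_spool: Reel of solder wire standing on its flange: a round spool 58 mm in diameter, 51 mm tall, 150 g. Origin: centre of its underside, z up. Grip round it across the 58 mm. Any of the three parts may start front middle, back middle or far left.
- wick_reel: Small flat reel of desoldering wick with a tail, 40 x 63 x 12 mm, lying in pocket 4 at the start. Origin: centre of its underside. Must stay there.
- flux_bottle: Bystander: upright plastic needle bottle, 36 mm in diameter, cap 78 mm and needle tip 98 mm high. Origin: centre of its underside. It stands in the middle of the bench between the two sides; there is room to slide the carrier past on its robot side. The bench's front edge is at about world x = 0.325.
- flux_tin: Bystander: open round tin, 70 mm in diameter, 18 mm tall. Origin: centre of its underside.
- flux_lid: Bystander: flat round tin lid, 71 mm in diameter, 8 mm tall. Origin: centre of its underside.
- kapton_tape: Bystander: flat roll of amber tape, 69 mm in diameter, 12 mm tall. Origin: centre of its underside.
- multimeter: Bystander: the dark hand multimeter lying face up at the left of the bench, 148 mm along its x, 78 mm along its y, 43 mm tall. Origin: centre of its underside.
- screw_dish: Bystander: shallow round dish of small screws at the right (of two, the one nearer the robot), 84 mm in diameter, 16 mm tall. Origin: centre of its underside.

How it is judged:
On the way, in this order (a step that is already met when the one before it is completed fails the run):
1. the ic block is seated in pocket 1 and let go (horizontal distance between ic_block and pocket_1 below 0.03 m and z of ic_block in the frame of pocket_1 below 0.003 m and angle between ic_block's own z axis and vertical below 0.06 rad and contact force between the fingers and ic_block below 0.2 N), for 0.2 s.
2. the heatsink is seated in pocket 2 and let go (horizontal distance between heatsink and pocket_2 below 0.03 m and z of heatsink in the frame of pocket_2 below 0.003 m and angle between heatsink's own z axis and vertical below 0.06 rad and contact force between the fingers and heatsink below 0.2 N), for 0.2 s.
3. the solder spool is seated in pocket 3 and let go (horizontal distance between solder_spool and pocket_3 below 0.03 m and z of solder_spool in the frame of pocket_3 below 0.003 m and angle between solder_spool's own z axis and vertical below 0.06 rad and contact force between the fingers and solder_spool below 0.2 N), for 0.2 s.
4. the loaded carrier lies inside the tape corners (x of carrier in the frame of marks between -0.015 and 0.015 m and y of carrier in the frame of marks between -0.015 and 0.015 m and angle between the x axis of carrier and the x axis of marks, either way round below 0.13 rad), for 0.2 s.
At the end, for the whole second after the job is handed in: IC block, heatsink and spool stand flat on the floors of pockets 1, 2, 3, the wick reel in 4 (within 30 mm of the centres, tilt under 0.06 rad); the carrier rests on the bench, centred in the tape corners within 15 mm along each axis and square to 0.13 rad, either way round (all of step 4 and horizontal distance between ic_block and pocket_1 below 0.03 m and z of ic_block in the frame of pocket_1 below 0.003 m and angle between each of ic_block, heatsink, solder_spool's own z axis and vertical below 0.06 rad and horizontal distance between heatsink and pocket_2 below 0.03 m and z of heatsink in the frame of pocket_2 below 0.003 m and horizontal distance between solder_spool and pocket_3 below 0.03 m and z of solder_spool in the frame of pocket_3 below 0.003 m and horizontal distance between wick_reel and pocket_4 below 0.03 m and z of wick_reel in the frame of pocket_4 below 0.003 m and height (world z) of carrier below 0.004 m and angle between carrier's own z axis and vertical below 0.03 rad and linear speed of each of carrier, ic_block, heatsink, solder_spool below 0.01 m/s); the robot touches nothing.
It fails at once if the carrier is lifted more than 6 mm or tipped more than 0.08 rad (height (world z) of carrier above 0.006 m or angle between carrier's own z axis and vertical above 0.08 rad).
It fails at once if the wick reel leaves pocket 4 (horizontal distance between wick_reel and pocket_4 above 0.035 m or z of wick_reel in the frame of pocket_4 above 0.012 m).
It fails at once if the bottle, tin, tin lid, tape roll, multimeter or screw dish is pushed more than 20 mm (distance of any of flux_bottle, flux_tin, flux_lid, kapton_tape, multimeter, screw_dish from where it was at the start of the episode above 0.02 m).
It also fails if it takes over 72 s, if anything falls off the work surface, if the arm or the gripper's body presses on something with over 40 N, if the wrist force passes 120 N, or if a joint passes its speed limit or range.

## Working session

There is one attempt and no reset: what is moved stays moved. The work goes in short steps, Python scripts to look and compute and a tool call to move; the robot and the scene stay as the last step left them, time stands still between calls to the robot, and variables do not carry over. Pictures are saved under pics/ and viewed, at most 10 in all, crops included, and the job is handed in when it is done.

```bash
ls; mkdir -p pics; cat > h.py <<'E'
import numpy as np, cv2
from scipy.spatial.transform import Rotation as Ro
from cell import bot
def save(n,f):
    s=bot.get_state(); c=bot.read_camera(n); c['s']=s
    cv2.imwrite(f,c['img'][:,:,::-1]); np.save(f+'.npy',c,allow_pickle=True); return c
def load(f): return np.load(f+'.npy',allow_pickle=True).item()
def K(c):
    f=210/np.tan(np.radians(c['fov_y'])/2); return f
def pose(c):
    if 'R' in c and c.get('R') is not None: R=np.array(c['R']);t=np.array(c['t']); return R.T,-R.T@t
    T=np.array(c['T_tool_cam']); Rt=Ro.from_rotvec(c['s']['tcp_rot']).as_matrix()
    return Rt@T[:3,:3], Rt@T[:3,3]+np.array(c['s']['tool_pos'])
def ray(c,uv):
    uv=np.atleast_2d(np.array(uv,float)); f=K(c); d=(uv-[c['cx'],c['cy']])/f
    p=d.copy()
    for _ in range(20): p=d/(1+c['k1']*(p**2).sum(1,keepdims=True))
    R,o=pose(c); return o,np.c_[p,np.ones(len(p))]@R.T
def onz(c,uv,z=0.):
    o,d=ray(c,uv); return o+d*((z-o[2])/d[:,2:])
def proj(c,X):
    R,o=pose(c); q=(np.atleast_2d(X)-o)@R; p=q[:,:2]/q[:,2:]
    return p*(1+c['k1']*(p**2).sum(1,keepdims=True))*K(c)+[c['cx'],c['cy']]
def tri(c1,u1,c2,u2):
    o1,d1=ray(c1,u1);o2,d2=ray(c2,u2);d1=d1[0];d2=d2[0]
    a=np.linalg.lstsq(np.c_[d1,-d2],o2-o1,rcond=None)[0]
    p,q=o1+a[0]*d1,o2+a[1]*d2; return (p+q)/2,np.linalg.norm(p-q)
E
python3 - <<'E'
from h import *
for n in('scene','side','wrist'):
    c=save(n,f'pics/{n}0.png'); print(n,c['fov_y'],c['k1'],pose(c)[1].round(3),pose(c)[0][:,2].round(2))
print(c['s'])
E
```

```text
cell.py
pics
scene 48.81751511297195 0.05353615910059727 [-0.307 -0.402  0.919] [ 0.67  0.35 -0.65]
side 57.31599779286448 0.037702013695191876 [0.17  1.037 0.795] [ 0.32 -0.77 -0.55]
wrist 63.7241786308094 -0.03110745636763843 [0.147 0.51  0.373] [ 0.3  -0.14 -0.94]
{'time_s': 0.1, 'joint_positions': array([ 9.75737901e-01,  2.63462033e-01, -4.88501904e-02,  1.25936119e+00,
        1.28859567e-05,  1.41551000e+00]), 'joint_vel': array([-0.00077857, -0.00030798,  0.0011097 ,  0.00027296, -0.00116833,
       -0.00126822]), 'tau': array([ 2.66468211e-03, -6.38575959e+01,  3.85063577e+01,  1.00248688e-02,
       -1.49133075e-04,  8.13045358e-05]), 'tool_pos': array([0.22346679, 0.47498782, 0.40428842]), 'tcp_rot': array([-6.85166447e-01, -3.06562475e+00,  1.27434510e-03]), 'contact_force': array([-0.1960895 , -0.56972804,  0.00855576]), 'ft_torque': array([ 0.03072554, -0.02137844, -0.01455367]), 'finger_force': 0.0, 'gripper_width': 0.08556305205069366}
```

View pics/scene0.png

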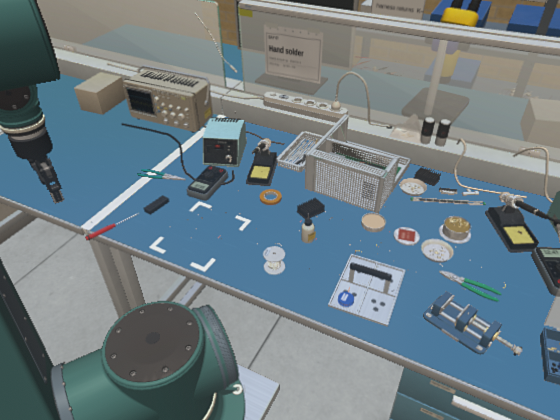

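View pics/side0.png

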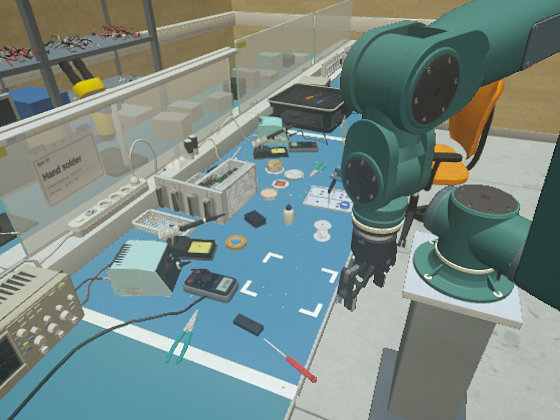

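The scene picture shows the IC block at (157,205), the spool at (274,262), the heatsink at (311,208) and the bottle at (308,230). The carrier is at (368,287), with its bar near (371,268) and the wick reel at (346,297). The tape corners are around (200,237). The side picture agrees: IC (248,324), spool (322,231), heatsink (255,219), carrier (328,198).

```bash
python3 - <<'E'
from h import *
c=load('pics/scene0.png');d=load('pics/side0.png')
for n,u,z in[('ic',(157,205),.016),('spooltop',(274,251),.051),('hs',(311,208),.027),('bottle',(308,238),0),('carr corners',(353,254),.01),('',(405,265),.01),('',(386,325),.01),('',(330,308),.01),('bar',(350,260),.074),('',(393,272),.074),('reel',(346,297),.012),
 ('marks',(201,207),0),('',(243,222),0),('',(204,265),0),('',(158,245),0),('lid?',(373,222),0),('mm',(207,181),.04),('tin?',(406,236),0),('dish',(437,250),0),('kap',(270,197),0)]:
    print(n,onz(c,u,z)[0].round(3))
print(tri(c,(157,205),d,(248,324)),tri(c,(311,208),d,(255,219)),tri(c,(274,251),d,(322,224)))
im=cv2.imread('pics/scene0.png')
cv2.imwrite('pics/crop.png',cv2.resize(im[235:335,310:430],None,fx=5,fy=5,interpolation=2))
E
```

```text
ic [0.492 0.436 0.016]
spooltop [0.445 0.008 0.051]
hs [0.675 0.003 0.027]
bottle [ 0.579 -0.032  0.   ]
carr corners [ 0.566 -0.171  0.01 ]
 [ 0.589 -0.307  0.01 ]
 [ 0.383 -0.319  0.01 ]
 [ 0.37  -0.184  0.01 ]
bar [ 0.482 -0.188  0.074]
 [ 0.49  -0.294  0.074]
reel [ 0.417 -0.207  0.012]
marks [0.559 0.323 0.   ]
 [0.556 0.17  0.   ]
 [0.359 0.177 0.   ]
 [0.366 0.336 0.   ]
lid? [ 0.726 -0.176  0.   ]
mm [0.637 0.347 0.04 ]
tin? [ 0.71  -0.279  0.   ]
dish [ 0.693 -0.369  0.   ]
kap [0.697 0.154 0.   ]
(array([0.50206816, 0.44498255, 0.00663929]), np.float64(0.0025300757383059955)) (array([0.69002609, 0.00918571, 0.01258707]), np.float64(0.0007688245813340512)) (array([0.44152718, 0.00601943, 0.05424033]), np.float64(0.0013203263752036153))
```

View pics/crop.png

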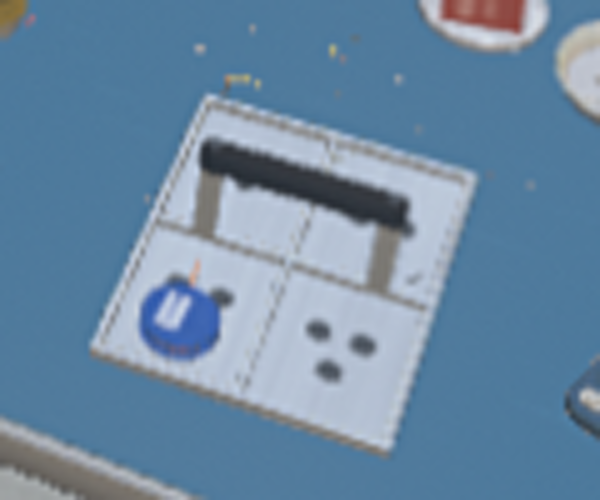

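The crop shows three dots in the near-right pocket at about (341,350)/5 and the wick reel in the near-left pocket (pocket 4). So the carrier's +x points away from the robot, with pockets 1 and 2 far left and far right. Next I'll get a wrist view of the IC block.

```bash
cat >> h.py <<'E'
def plan(x,y,z,yaw=None):
    "tool-axis shift to put the grasp point at x,y,z with closing line (tool y) along world yaw"
    s=bot.get_state(); R=Ro.from_rotvec(s['tcp_rot']).as_matrix(); p=s['tool_pos']
    d=R.T@(np.array([x,y,z+.155])-p); ty=np.arctan2(R[1,1],R[0,1])
    print('t',round(s['time_s'],2),'d',d.round(3),'toolx',R[:,0].round(2),'tooly yaw',round(ty,3),'tilt',R[:,2].round(3),'j6',round(s['joint_positions'][5],2))
    if yaw is not None:
        a=(yaw-ty+np.pi/2)%np.pi-np.pi/2
        print('turn about world z',round(a,3),'-> about tool z',round(-a,3),'or',round(-a+np.sign(a)*np.pi,3))
E
python3 - <<'E'
from h import *
c=load('pics/wrist0.png');print(np.array(c['T_tool_cam']).round(3))
plan(.495,.44,.245)
c=load('pics/scene0.png')
# IC mask in scene
im=c['img'].astype(int); m=((im.max(2)<75)).astype(np.uint8)
for nm,(x0,x1,y0,y1) in dict(ic=(138,178,192,220),hs=(294,330,195,222)).items():
    k=np.zeros_like(m);k[y0:y1,x0:x1]=m[y0:y1,x0:x1]
    cs,_=cv2.findContours(k,0,2);q=max(cs,key=cv2.contourArea)
    P=onz(c,q[:,0,:],.01)[:,:2].astype(np.float32);r=cv2.minAreaRect(P*1000);print(nm,r,len(q))
# carrier white hull
hsv=cv2.cvtColor(c['img'],cv2.COLOR_RGB2HSV)
k=np.zeros_like(m);k[245:332,322:415]=((hsv[:,:,1]<70)&(hsv[:,:,2]>110))[245:332,322:415]
cs,_=cv2.findContours(k,0,2);q=max(cs,key=cv2.contourArea);P=onz(c,q[:,0,:],.008)[:,:2].astype(np.float32)
print(cv2.minAreaRect(P*1000))
E
```

```text
[[-0.001 -0.944 -0.329  0.084]
 [ 1.    -0.001  0.    -0.001]
 [-0.    -0.329  0.944  0.032]
 [ 0.     0.     0.     1.   ]]
t 0.15 d [-0.261  0.084  0.004] toolx [-0.9   0.43  0.  ] tooly yaw 1.131 tilt [-0.    -0.001 -1.   ] j6 1.42
ic ((497.7423095703125, 445.3130187988281), (34.651981353759766, 80.77845764160156), 80.13960266113281) 36
hs ((684.9225463867188, 7.37359619140625), (76.3547134399414, 90.54071044921875), 62.63134765625) 45
((474.7584533691406, -242.633056640625), (195.5971221923828, 149.08517456054688), 2.8695244789123535)
```

>>> pendant(
  steps=[
    [0.085, [-0.26, 0.085, 0.04], -0.27],
    [0.085, [-0.26, 0.085, 0.04], -0.27],
    [0.085, [-0.26, 0.085, 0.04], -0.27],
    [0.085, [-0.26, 0.085, 0.04], -0.27],
    [0.085, [-0.26, 0.085, 0.04], -0.27],
    [0.085, [-0.26, 0.085, 0.04], -0.27],
    [0.085, [-0.26, 0.085, 0.04], -0.27],
    [0.085, [-0.26, 0.085, 0.04], -0.27],
    [0.085, [-0.26, 0.085, 0.04], -0.27],
  ],
  squeeze=40,
)

```text
time_s: 1.05
tool_pos: [0.4941, 0.4415, 0.3649]
tcp_rot: [-0.265, -3.13, 0.0]
contact_force: [-0.6, -0.1, -0.7]
gripper_width: 0.0852
finger_force: 0.0
```

```bash
python3 - <<'E'
from h import *
c=save('wrist','pics/w1.png')
print(proj(c,[[.497,.445,.016]]))
plan(.497,.445,.2,1.4)
E
```

```text
[[281.79141075 183.32090402]]
t 1.1 d [-0.002  0.004  0.01 ] toolx [-0.99  0.17 -0.  ] tooly yaw 1.402 tilt [ 0.  0. -1.] j6 0.78
turn about world z -0.002 -> about tool z 0.002 or -3.14
```

View pics/w1.png

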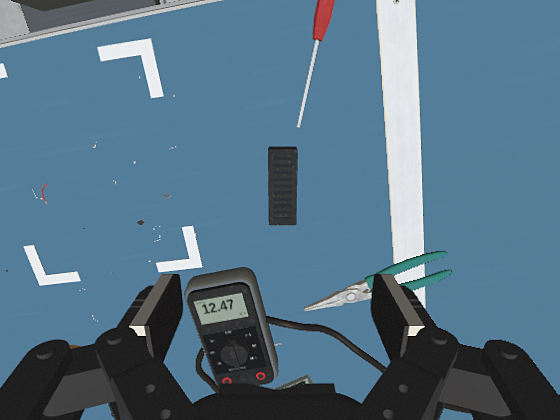

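The wrist view shows the IC block at (283,186), nearly aligned with the gripper, and three tape corners at (150,45), (40,270) and (190,255). The multimeter is at (233,325), clear of the grasp.

```bash
python3 - <<'E'
from h import *
c=load('pics/w1.png');s=load('pics/scene0.png')
im=c['img'].astype(int);k=np.zeros(im.shape[:2],np.uint8);k[135:240,255:312]=(im.max(2)<95)[135:240,255:312]
cs,_=cv2.findContours(k,0,2);q=max(cs,key=cv2.contourArea)
for z in(0,.016):
    P=onz(c,q[:,0,:],z)[:,:2].astype(np.float32);print(z,cv2.minAreaRect(P*1000))
# height: same corner via both views: outline centroid as approx
print(cv2.boundingRect(q))
si=s['img'].astype(int);k=np.zeros(si.shape[:2],np.uint8);k[192:220,138:178]=(si.max(2)<75)[192:220,138:178]
m=cv2.moments(k);mw=cv2.moments(q)
print(tri(c,(mw['m10']/mw['m00'],mw['m01']/mw['m00']),s,(m['m10']/m['m00'],m['m01']/m['m00'])))
plan(.497,.445,.01)
# tape corner pieces
hsv=cv2.cvtColor(c['img'],cv2.COLOR_RGB2HSV);w=((hsv[:,:,1]<40)&(hsv[:,:,2]>200)).astype(np.uint8)
cs,_=cv2.findContours(w,0,2)
for q in cs:
    if cv2.contourArea(q)>150 :
        P=onz(c,q[:,0,:],0)[:,:2]; r=cv2.approxPolyDP((P*1000).astype(np.float32)[:,None],5,True)[:,0]
        print(r.round().astype(int).tolist())
w=((cv2.cvtColor(s['img'],cv2.COLOR_RGB2HSV)[:,:,1]<60)&(si.min(2)>170)).astype(np.uint8);w[:,:145]=0;w[:,255:]=0;w[:195]=0;w[280:]=0
cs,_=cv2.findContours(w,0,2)
for q in cs:
    if cv2.contourArea(q)>20 :
        P=onz(s,q[:,0,:],0)[:,:2]; r=cv2.approxPolyDP((P*1000).astype(np.float32)[:,None],8,True)[:,0]
        print('s',r.round().astype(int).tolist())
E
```

```text
0 ((505.2263488769531, 444.2945556640625), (29.20130157470703, 81.76956176757812), 80.31466674804688)
0.016 ((500.696044921875, 444.7771301269531), (27.799375534057617, 77.84379577636719), 80.314697265625)
(268, 147, 30, 78)
(array([0.49920012, 0.44562978, 0.00933647]), np.float64(0.0027469213822734926))
t 1.1 d [-0.002  0.004  0.2  ] toolx [-0.99  0.17 -0.  ] tooly yaw 1.402 tilt [ 0.  0. -1.] j6 0.78
[[620, 585], [628, 555], [638, 555], [636, 586]]
[[523, 151], [574, 149], [575, 198], [564, 199], [562, 160], [524, 162]]
[[532, 342], [531, 331], [568, 331], [568, 291], [578, 291], [580, 340]]
[[346, 301], [357, 300], [359, 337], [397, 337], [397, 348], [349, 350]]
[[328, 405], [329, 211]]
[[352, 554], [613, 554], [606, 585], [357, 586]]
s [[390, 165], [353, 173], [354, 212], [344, 208], [341, 164]]
s [[393, 354], [350, 351], [350, 306], [359, 341], [394, 344]]
s [[575, 203], [563, 196], [562, 167], [528, 157], [573, 156]]
s [[532, 345], [568, 336], [576, 297], [575, 345]]
```

>>> pendant(
  steps=[
    [0.06, [-0.006, 0.003, 0.05], 0],
    [0.06, [-0.006, 0.003, 0.10], 0],
    [0.06, [-0.006, 0.003, 0.15], 0],
    [0.05, [-0.006, 0.003, 0.18], 0],
    [0.05, [-0.006, 0.003, 0.19], 0],
    [0.05, [-0.006, 0.003, 0.19], 0],
    [0.0, [-0.006, 0.003, 0.19], 0],
    [0.0, [-0.006, 0.003, 0.19], 0],
    [0.0, [-0.006, 0.003, 0.19], 0],
    [0.0, [-0.006, 0.003, 0.19], 0],
    [0.0, [-0.006, 0.003, 0.19], 0],
    [0.0, [-0.006, 0.003, 0.19], 0],
  ],
  squeeze=40,
)

```text
time_s: 2.3
tool_pos: [0.5018, 0.4437, 0.1771]
tcp_rot: [0.266, 3.128, 0.004]
contact_force: [-1.4, 1.1, 5.7]
gripper_width: 0.0266
finger_force: 40.0
```

```bash
python3 -c "
from h import *
plan(.5,.444,.12,1.62)"
```

```text
t 2.3 d [ 0.002  0.    -0.098] toolx [-0.99  0.17 -0.  ] tooly yaw 1.401 tilt [ 0.003  0.002 -1.   ] j6 0.77
turn about world z 0.219 -> about tool z -0.219 or 2.923
```

```bash
python3 -c "
from h import *
plan(.44,-.243,.25,1.62)"
```

```text
t 2.3 d [-0.055 -0.687 -0.23 ] toolx [-0.99  0.17 -0.  ] tooly yaw 1.401 tilt [ 0.003  0.002 -1.   ] j6 0.77
turn about world z 0.219 -> about tool z -0.219 or 2.923
```

>>> pendant(
  steps=[
    [0, [0, 0, -0.05], 0],
    [0, [0, 0, -0.10], 0],
    [0, [0, 0, -0.15], 0],
    [0, [0, 0, -0.20], 0],
  ],
)

```text
time_s: 2.7
tool_pos: [0.5008, 0.4428, 0.3789]
tcp_rot: [0.266, 3.128, 0.003]
contact_force: [1.5, 0.9, -0.3]
gripper_width: 0.0271
finger_force: 39.9
```

```bash
python3 -c "
from h import *
plan(.44,-.243,.25,1.62)"
```

```text
t 2.7 d [-0.056 -0.686 -0.027] toolx [-0.99  0.17 -0.  ] tooly yaw 1.401 tilt [ 0.002  0.002 -1.   ] j6 0.77
turn about world z 0.219 -> about tool z -0.219 or 2.923
```

>>> pendant(
  steps=[
    [0, [-0.056, -0.686, -0.027], -0.22],
    [0, [-0.056, -0.686, -0.027], -0.22],
    [0, [-0.056, -0.686, -0.027], -0.22],
    [0, [-0.056, -0.686, -0.027], -0.22],
    [0, [-0.056, -0.686, -0.027], -0.22],
    [0, [-0.056, -0.686, -0.027], -0.22],
    [0, [-0.056, -0.686, -0.027], -0.22],
    [0, [-0.056, -0.686, -0.027], -0.22],
    [0, [-0.056, -0.686, -0.027], -0.22],
    [0, [-0.056, -0.686, -0.027], -0.22],
    [0, [-0.056, -0.686, -0.027], -0.22],
    [0, [-0.056, -0.686, -0.027], -0.22],
    [0, [-0.056, -0.686, -0.027], -0.22],
    [0, [-0.056, -0.686, -0.027], -0.22],
    [0, [-0.056, -0.686, -0.027], -0.22],
    [0, [-0.056, -0.686, -0.027], -0.22],
    [0, [-0.056, -0.686, -0.027], -0.22],
    [0, [-0.056, -0.686, -0.027], -0.22],
  ],
)

```text
time_s: 4.5
tool_pos: [0.4407, -0.2413, 0.4022]
tcp_rot: [-0.081, 3.14, -0.001]
contact_force: [0.4, -0.2, -0.1]
gripper_width: 0.0267
finger_force: 40.0
```

```bash
python3 -c "
from h import *
plan(.44,-.243,.25,1.62)
save('wrist','pics/w2.png')"
```

```text
t 4.5 d [ 0.001 -0.002 -0.003] toolx [-1.   -0.05 -0.  ] tooly yaw 1.622 tilt [ 0.001 -0.    -1.   ] j6 -0.71
turn about world z -0.002 -> about tool z 0.002 or -3.139
```

View pics/w2.png

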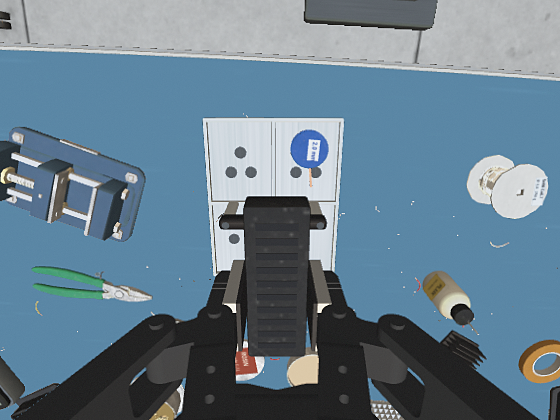

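The wrist view shows the carrier's near corners at (203,118) and (343,118), the three dots near (240,165), the wick reel at (309,150) and the bar's ends at (220,222) and (340,225). The IC block is held straight.

```bash
python3 - <<'E'
from h import *
c=load('pics/w2.png');hsv=cv2.cvtColor(c['img'],cv2.COLOR_RGB2HSV)
bl=(hsv[:,:,1]>70)
L=[];Rr=[];T=[]
for r in range(125,270,3):
    row=bl[r]; 
    i=230
    a=[x for x in range(190,226) if row[x] and not row[x+1]and not row[x+2]]; 
    b=[x for x in range(325,356) if row[x] and not row[x-1]and not row[x-2]]
    if a:L.append((a[-1]+.5,r))
    if b:Rr.append((b[0]-.5,r))
for x in range(212,335,3):
    col=bl[:,x]; a=[y for y in range(105,128) if col[y] and not col[y+1] and not col[y+2]]
    if a:T.append((x,a[0]+.5))
f=lambda P:cv2.fitLine(P[:,:2].astype(np.float32),cv2.DIST_HUBER,0,.01,.01)[:,0]
res={}
for n,p,z in(('L(-y)',L,.01),('R(+y)',Rr,.01),('near',T,.01)):
    P=onz(c,p,z); l=f(P); res[n]=l; print(n,len(p),l.round(4))
def X(a,b):
    s=np.linalg.solve(np.c_[a[:2],-b[:2]],b[2:]-a[2:]); return a[2:]+s[0]*a[:2]
A=X(res['L(-y)'],res['near']);B=X(res['R(+y)'],res['near']);print('near corners',A,B,np.linalg.norm(A-B))
# tri check with scene: near corners
s=load('pics/scene0.png')
print(proj(s,[[*A,.01],[*B,.01]]))
yv=(B-A)/np.linalg.norm(B-A);xv=np.array([yv[1],-yv[0]]);yaw=np.arctan2(xv[1],xv[0])
C=(A+B)/2+xv*.094;print('yaw',yaw,'centre',C)
for n,o in dict(p1=(.046,.036),p2=(.046,-.036),p3=(-.046,-.036)).items(): print(n,(C+xv*o[0]+yv*o[1]).round(4))
# dots of pocket 3, bar ends
g=c['img'].max(2)
k=np.zeros_like(g);k[140:185,215:268]=(g<150)[140:185,215:268]
cs,_=cv2.findContours(k,0,2)
print('dots', [onz(c,[np.mean(q[:,0],0)],.004)[0,:2].round(4).tolist() for q in cs if cv2.contourArea(q)>20])
print('bar ends', onz(c,[(220,222),(340,225)],.074))
# tri heights of wall corner & bar ends (scene pixels from crop/5)
for u,v in(((203,118),(310+388/5,235+450/5)),((343,118),(310+93/5,235+348/5)),((219,219),(310+405/5,235+200/5)),((342,219),(310+207/5,235+145/5))): print(tri(c,u,s,v))
E
```

```text
L(-y) 49 [ 0.9987  0.0512  0.4842 -0.3181]
R(+y) 49 [ 0.9987  0.0503  0.4693 -0.1712]
near 41 [ 0.0397 -0.9992  0.3839 -0.2456]
near corners [ 0.3869638  -0.32313344] [ 0.38111207 -0.17567174] 0.14757776
[[388.42484338 324.37241886]
 [328.68667317 303.38135046]]
yaw 0.039662343 centre [ 0.477964  -0.2456753]
p1 [ 0.5225 -0.2079]
p2 [ 0.5254 -0.2798]
p3 [ 0.4334 -0.2835]
dots [[0.4454, -0.2713], [0.4472, -0.2931], [0.4238, -0.2842]]
bar ends [[ 0.47788596 -0.29431884  0.074     ]
 [ 0.47514728 -0.18063761  0.074     ]]
(array([ 0.38872317, -0.32216859,  0.00489573]), np.float64(0.0015630587159686364))
(array([ 0.38156244, -0.17557205,  0.004715  ]), np.float64(1.3644590667080961e-05))
(array([ 0.47179553, -0.29392397,  0.08157903]), np.float64(0.00021281694838297578))
(array([ 0.46639563, -0.18885112,  0.07972757]), np.float64(0.015803976428485845))
```

>>> pendant(
  steps=[
    [0, [-0.08, 0.04, 0], 0],
    [0, [-0.087, 0.031, 0.02], 0],
    [0, [-0.087, 0.031, 0.07], 0],
    [0, [-0.087, 0.031, 0.12], 0],
    [0, [-0.087, 0.031, 0.16], 0],
    [0, [-0.087, 0.031, 0.16], 0],
    [0, [-0.087, 0.031, 0.16], 0],
  ],
)

```text
time_s: 5.25
tool_pos: [0.5263, -0.2067, 0.2428]
tcp_rot: [0.08, -3.14, -0.0]
contact_force: [0.0, -0.6, -0.4]
gripper_width: 0.0268
finger_force: 39.9
```

```bash
python3 -c "
from h import *
plan(.526,-.2065,.027,1.618)"
```

```text
t 5.25 d [0.    0.    0.061] toolx [-1.   -0.05  0.  ] tooly yaw 1.622 tilt [-0.  0. -1.] j6 -0.57
turn about world z -0.004 -> about tool z 0.004 or -3.138
```

>>> pendant(
  steps=[
    [0, [0, 0, 0.03], 0],
    [0, [0, 0, 0.05], 0],
    [0, [0, 0, 0.06], 0],
    [0, [0, 0, 0.061], 0],
    [0, [0, 0, 0.061], 0],
  ],
)

```text
time_s: 5.75
tool_pos: [0.5266, -0.2073, 0.1822]
tcp_rot: [-0.079, 3.139, -0.002]
contact_force: [0.6, 0.5, -0.5]
gripper_width: 0.0271
finger_force: 40.0
```

```bash
python3 -c "
from h import *
save('side','pics/s1.png')"
```

```text
(no output)
```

Not touching yet (about 1 mm to go). I'll release with a small opening and rise.

>>> pendant(
  steps=[
    [0, [0, 0, 0.001], 0],
    [0, [0, 0, 0.001], 0],
    [0.035, [0, 0, 0.001], 0],
    [0.035, [0, 0, 0.001], 0],
    [0.035, [0, 0, 0.001], 0],
    [0.035, [0, 0, 0.001], 0],
    [0.035, [0, 0, 0.001], 0],
    [0.035, [0, 0, -0.01], 0],
    [0.035, [0, 0, -0.03], 0],
    [0.035, [0, 0, -0.08], 0],
    [0.06, [0, 0, -0.13], 0],
    [0.085, [0, 0, -0.18], 0],
    [0.085, [0, 0, -0.20], 0],
  ],
)

```text
time_s: 7.1
tool_pos: [0.526, -0.207, 0.3863]
tcp_rot: [-0.079, 3.135, -0.005]
contact_force: [0.6, -0.2, -0.5]
gripper_width: 0.0772
finger_force: 0.0
```

```bash
python3 - <<'E'
from h import *
plan(.62,.007,.20)
c=save('side','pics/s1.png');s=save('scene','pics/sc1.png')
a=cv2.resize(s['img'][235:335,310:430],None,fx=4,fy=4)[:,:,::-1];cv2.imwrite('pics/sc1c.png',a)
E
```

```text
t 7.1 d [-0.104  0.209  0.031] toolx [-1.   -0.05 -0.01] tooly yaw 1.621 tilt [ 0.005 -0.003 -1.   ] j6 -0.57
```

View pics/sc1c.png

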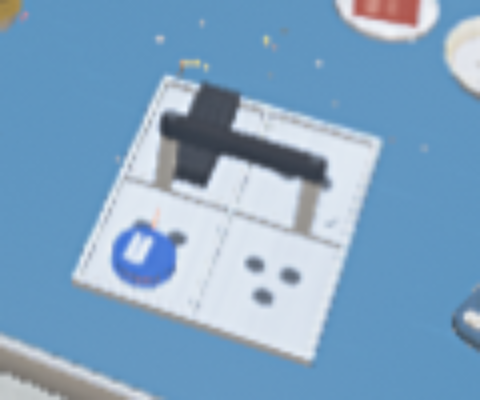

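The crop shows the IC block lying in pocket 1 under the bar, with the carrier unmoved. Next I'll look at the heatsink.

>>> pendant(
  steps=[
    [0.085, [-0.09, 0.21, 0], 0],
    [0.085, [-0.09, 0.21, 0], 0],
    [0.085, [-0.09, 0.21, 0], 0],
    [0.085, [-0.09, 0.21, 0], 0],
    [0.085, [-0.09, 0.21, 0], 0],
    [0.085, [-0.09, 0.21, 0], 0],
    [0.085, [-0.09, 0.21, 0], 0],
  ],
)

```text
time_s: 7.9
tool_pos: [0.6052, 0.0077, 0.38]
tcp_rot: [0.081, -3.139, 0.0]
contact_force: [-0.3, -1.4, 0.6]
gripper_width: 0.0852
finger_force: 0.0
```

```bash
python3 - <<'E'
from h import *
c=save('wrist','pics/w3.png'); print(proj(c,[[.687,.008,.027],[.44,.008,.051],[.579,-.032,.08]]))
E
```

```text
[[274.09311602 255.44098745]
 [289.61996289 -20.07804534]
 [230.64661654 163.63374026]]
```

View pics/w3.png

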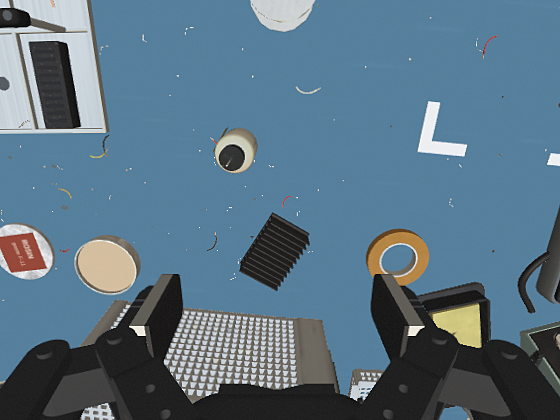

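The wrist view shows the heatsink with corners near (275,213), (310,240), (276,290) and (240,268). The bottle is at (235,150), and the chassis is behind, below row 300. The IC block lies flat in pocket 1 at (52,85).

```bash
python3 - <<'E'
from h import *
c=load('pics/w3.png');s=load('pics/scene0.png')
im=c['img'].astype(int);k=np.zeros(im.shape[:2],np.uint8);k[205:297,230:318]=((im.max(2)<95))[205:297,230:318]
k=cv2.morphologyEx(k,cv2.MORPH_CLOSE,np.ones((5,5)))
cs,_=cv2.findContours(k,0,2);q=max(cs,key=cv2.contourArea)
for z in(0,.027):
    P=onz(c,q[:,0,:],z)[:,:2].astype(np.float32);print(z,cv2.minAreaRect(P*1000))
print('top corners',onz(c,[(275,213),(310,240),(276,290),(240,268)],.027).round(3).tolist())
print('chassis front bottom',onz(s,[(307,191),(378,208)],0).round(3))
print('tri hs',tri(c,(275,251),s,(311,206)))
# IC check
k=np.zeros(im.shape[:2],np.uint8);k[35:132,25:82]=((im.max(2)<80))[35:132,25:82]
cs,_=cv2.findContours(k,0,2);q=max(cs,key=cv2.contourArea);P=onz(c,q[:,0,:],.02)[:,:2].astype(np.float32);print('ic',cv2.minAreaRect(P*1000))
print('carrier far corner',onz(c,[(107,132),(91,0)],.01).round(4).tolist())
plan(.68,.006,.03)
E
```

```text
0 ((696.3346557617188, 5.885169982910156), (62.593788146972656, 83.59932708740234), 61.715518951416016)
0.027 ((682.7314453125, 5.574798583984375), (57.7438850402832, 77.12188720703125), 61.715492248535156)
top corners [[0.639, 0.007, 0.027], [0.667, 0.045, 0.027], [0.729, 0.012, 0.027], [0.704, -0.028, 0.027]]
chassis front bottom [[ 0.776  0.061  0.   ]
 [ 0.795 -0.169  0.   ]]
tri hs (array([0.68301464, 0.00771147, 0.02622305]), np.float64(0.002589159949257099))
ic ((526.3790283203125, -203.66554260253906), (77.05584716796875, 35.206119537353516), 2.845233917236328)
carrier far corner [[0.5682, -0.1641, 0.01], [0.4518, -0.1669, 0.01]]
t 7.95 d [-0.075 -0.005  0.195] toolx [-1.   -0.05  0.  ] tooly yaw 1.621 tilt [-0.001 -0.    -1.   ] j6 -0.17
```

>>> pendant(
  steps=[
    [0.085, [-0.05, -0.003, 0], 0.15],
    [0.085, [-0.08, -0.003, 0.02], 0.3],
    [0.085, [-0.08, -0.003, 0.05], 0.45],
    [0.085, [-0.08, -0.003, 0.10], 0.56],
    [0.085, [-0.08, -0.003, 0.13], 0.56],
    [0.085, [-0.08, -0.003, 0.16], 0.56],
    [0.085, [-0.08, -0.003, 0.18], 0.56],
    [0.085, [-0.08, -0.003, 0.195], 0.56],
    [0.085, [-0.08, -0.003, 0.195], 0.56],
    [0.085, [-0.08, -0.003, 0.195], 0.56],
  ],
)

```text
time_s: 8.95
tool_pos: [0.6853, 0.0072, 0.1861]
tcp_rot: [-0.794, -3.039, 0.0]
contact_force: [-0.2, -0.1, 0.9]
gripper_width: 0.085
finger_force: 0.0
```

```bash
python3 -c "
from h import *
plan(.685,.008,.03,1.06)"
```

```text
t 8.95 d [0.001 0.001 0.001] toolx [-0.87  0.49  0.  ] tooly yaw 1.06 tilt [-0. -0. -1.] j6 0.4
turn about world z 0.0 -> about tool z -0.0 or 3.141
```

>>> pendant(
  steps=[
    [0, [0, 0, 0], 0],
    [0, [0, 0, 0], 0],
    [0, [0, 0, 0], 0],
    [0, [0, 0, 0], 0],
    [0, [0, 0, 0], 0],
    [0, [0, 0, 0], 0],
    [0, [0, 0, -0.03], 0],
    [0, [0, 0, -0.07], 0],
    [0, [0, 0, -0.12], 0],
    [0, [0, 0, -0.15], 0],
    [0, [0, 0, -0.15], 0],
  ],
  squeeze=40,
)

```text
time_s: 10.05
tool_pos: [0.6859, 0.0082, 0.3407]
tcp_rot: [0.79, 3.033, 0.002]
contact_force: [0.5, -0.0, -1.6]
gripper_width: 0.0467
finger_force: 42.4
```

```bash
python3 -c "
from h import *
plan(.5246,-.2785,.18,1.618)
save('side','pics/s2.png')"
```

```text
t 10.05 d [ 0.001 -0.329  0.005] toolx [-0.87  0.49 -0.01] tooly yaw 1.061 tilt [ 0.007 -0.001 -1.   ] j6 0.4
turn about world z 0.557 -> about tool z -0.557 or 2.585
```

>>> pendant(
  steps=[
    [0, [0, -0.329, 0], -0.557],
    [0, [0, -0.329, 0], -0.557],
    [0, [0, -0.329, 0], -0.557],
    [0, [0, -0.329, 0], -0.557],
    [0, [0, -0.329, 0], -0.557],
    [0, [0, -0.329, 0], -0.557],
    [0, [0, -0.329, 0], -0.557],
    [0, [0, -0.329, 0], -0.557],
    [0, [0, -0.329, 0], -0.557],
  ],
)

```text
time_s: 11.0
tool_pos: [0.5243, -0.2792, 0.3345]
tcp_rot: [0.072, -3.139, -0.002]
contact_force: [1.0, 0.9, -1.7]
gripper_width: 0.0469
finger_force: 42.4
```

```bash
python3 -c "
from h import *
plan(.526,-.2787,.035,1.618)
c=save('wrist','pics/w4.png')
s=save('side','pics/s3.png')
cv2.imwrite('pics/w4c.png',c['img'][:,60:500,::-1])"
```

```text
t 11.0 d [-0.002  0.     0.145] toolx [-1.   -0.05  0.  ] tooly yaw 1.617 tilt [-0.001  0.001 -1.   ] j6 -0.67
turn about world z 0.001 -> about tool z -0.001 or 3.14
```

View pics/w4c.png

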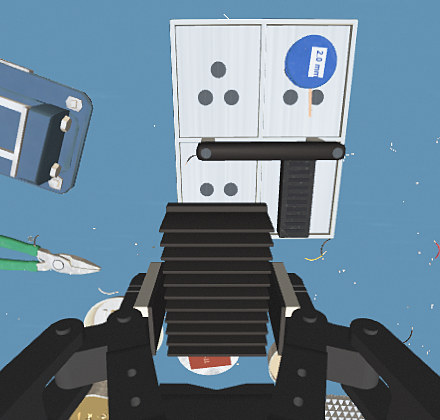

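The wrist view shows the heatsink held square and centred between the pads. The two dots are at (266,189) in full-picture columns, the IC block is seated and the wick reel is in place. I'll check the lengthwise offset.

```bash
python3 - <<'E'
from h import *
c=load('pics/w4.png')
print(onz(c,[(278,207),(278,352)],.1765)[:,:2], c['s']['tool_pos'])
print('p3dots',onz(c,[(278,70),(265,97),(291,97)],.004)[:,:2].mean(0),'p2dots',onz(c,[(266,189),(291,189)],.004)[:,:2].mean(0))
print('near corners',onz(c,[(231,20),(418,22)],.01)[:,:2])
E
```

```text
[[ 0.48387329 -0.28167271]
 [ 0.55582274 -0.27830869]] [ 0.52434037 -0.27923181  0.33453595]
p3dots [ 0.43844959 -0.28272585] p2dots [ 0.52627529 -0.27816919]
near corners [[ 0.38969563 -0.32158586]
 [ 0.38381325 -0.17568065]]
```

>>> pendant(
  steps=[
    [0, [-0.004, 0, 0.05], 0],
    [0, [-0.004, 0, 0.09], 0],
    [0, [-0.004, 0, 0.12], 0],
    [0, [-0.004, 0, 0.135], 0],
    [0, [-0.004, 0, 0.143], 0],
    [0, [-0.004, 0, 0.144], 0],
    [0, [-0.004, 0, 0.144], 0],
  ],
)

```text
time_s: 11.8
tool_pos: [0.5293, -0.2782, 0.192]
tcp_rot: [-0.076, 3.14, -0.0]
contact_force: [-0.2, -0.5, -0.7]
gripper_width: 0.0471
finger_force: 42.7
```

```bash
python3 -c "
from h import *
plan(.528,-.2787,.035,1.618)"
```

```text
t 11.8 d [ 0.001 -0.     0.002] toolx [-1.   -0.05 -0.  ] tooly yaw 1.619 tilt [ 0. -0. -1.] j6 -0.67
turn about world z -0.001 -> about tool z 0.001 or -3.141
```

>>> pendant(
  steps=[
    [0, [0, 0, 0.002], 0],
    [0, [0, 0, 0.002], 0],
    [0, [0, 0, 0.002], 0],
    [0.06, [0, 0, 0.002], 0],
    [0.06, [0, 0, 0.002], 0],
    [0.06, [0, 0, 0.002], 0],
    [0.06, [0, 0, 0.002], 0],
    [0.06, [0, 0, -0.01], 0],
    [0.06, [0, 0, -0.04], 0],
    [0.085, [0, 0, -0.09], 0],
    [0.085, [0, 0, -0.14], 0],
    [0.085, [0, 0, -0.18], 0],
  ],
)

```text
time_s: 13.0
tool_pos: [0.5285, -0.2785, 0.3756]
tcp_rot: [-0.074, 3.139, -0.002]
contact_force: [1.7, -0.6, -0.1]
gripper_width: 0.0853
finger_force: 0.0
```

```bash
python3 -c "
from h import *
plan(.38,.008,.23,1.7)"
```

```text
t 13.0 d [ 0.135  0.293 -0.01 ] toolx [-1.   -0.05 -0.  ] tooly yaw 1.618 tilt [ 0.002 -0.001 -1.   ] j6 -0.67
turn about world z 0.082 -> about tool z -0.082 or 3.06
```

Now over to the spool.

>>> pendant(
  steps=[
    [0.085, [0.1, 0.293, 0], 0],
    [0.085, [0.1, 0.293, 0], 0],
    [0.085, [0.1, 0.293, 0], 0],
    [0.085, [0.1, 0.293, 0], 0],
    [0.085, [0.1, 0.293, 0], 0],
    [0.085, [0.1, 0.293, 0], 0],
    [0.085, [0.1, 0.293, 0], 0],
    [0.085, [0.1, 0.293, 0], 0],
  ],
)

```text
time_s: 13.8
tool_pos: [0.4145, 0.0103, 0.3726]
tcp_rot: [-0.078, 3.139, -0.0]
contact_force: [-0.4, -0.1, 0.5]
gripper_width: 0.0848
finger_force: 0.0
```

```bash
python3 - <<'E'
from h import *
plan(.442,.007,.038)
c=save('wrist','pics/w5.png'); print(proj(c,[[.442,.007,.051],[.442,.007,0]]))
s=save('scene','pics/sc2.png')
W=np.full((420,1160,3),255,np.uint8)[:, :800]
W[:, :480]=c['img'][:,40:520]; W[:400,480:800]=cv2.resize(s['img'][230:330,340:420],None,fx=4,fy=4)
cv2.imwrite('pics/m5.png',W[:,:,::-1])
E
```

```text
t 13.8 d [-0.027 -0.005  0.18 ] toolx [-1.   -0.05 -0.  ] tooly yaw 1.621 tilt [ 0.001 -0.    -1.   ] j6 -0.22
[[272.95406508 217.32609184]
 [273.41592618 200.02721512]]
```

View pics/m5.png

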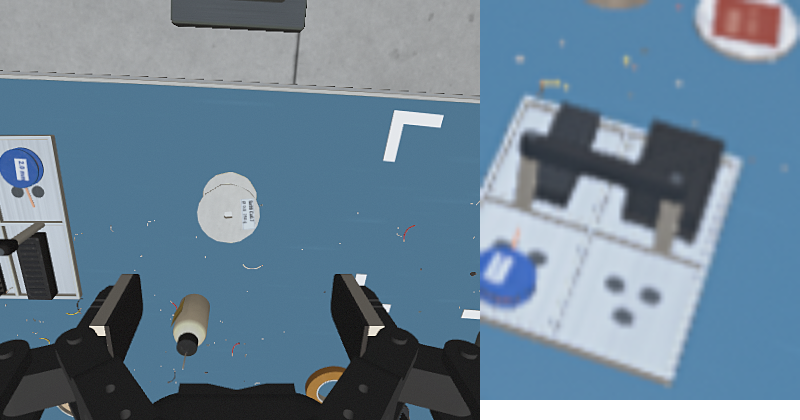

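The left picture shows the spool's top flange centred at about (268,213) in full-picture columns and the bottle clear at (230,325). The right picture shows the heatsink and IC block seated in their pockets.

```bash
python3 - <<'E'
from h import *
c=load('pics/w5.png');s=load('pics/scene0.png')
hsv=cv2.cvtColor(c['img'],cv2.COLOR_RGB2HSV);k=np.zeros(hsv.shape[:2],np.uint8)
k[165:250,225:310]=((hsv[:,:,1]<60)&(hsv[:,:,2]>120))[165:250,225:310]
cs,_=cv2.findContours(k,0,2);q=max(cs,key=cv2.contourArea)[:,0];print(cv2.boundingRect(q))
lo=q[q[:,1]>212]   # outer half belongs to the top flange
(x,y),r=cv2.minEnclosingCircle(lo.astype(np.float32))
A=np.c_[2*lo,np.ones(len(lo))];cx,cy,_=np.linalg.lstsq(A,(lo**2).sum(1),rcond=None)[0];print(cx,cy)
p=onz(c,[(cx,cy)],.051)[0];print(p,'diam',np.ptp(onz(c,lo,.051),0))
print(tri(c,(cx,cy),s,(274,251)))
plan(p[0],p[1],.040)
E
```

```text
(237, 172, 63, 71)
268.082284635195 210.67764520993464
[0.43572396 0.00226084 0.051     ] diam [0.02576179 0.05699774 0.        ]
(array([0.43140404, 0.00146861, 0.06557591]), np.float64(0.0026011273143259975))
t 13.9 d [-0.02  -0.007  0.177] toolx [-1.   -0.05 -0.  ] tooly yaw 1.618 tilt [ 0.001 -0.    -1.   ] j6 -0.22
```

>>> pendant(
  steps=[
    [0.085, [-0.022, -0.007, 0.05], 0],
    [0.085, [-0.022, -0.007, 0.09], 0],
    [0.085, [-0.022, -0.007, 0.12], 0],
    [0.085, [-0.022, -0.007, 0.15], 0],
    [0.085, [-0.022, -0.007, 0.17], 0],
    [0.085, [-0.022, -0.007, 0.177], 0],
    [0.085, [-0.022, -0.007, 0.177], 0],
    [0, [-0.022, -0.007, 0.177], 0],
    [0, [-0.022, -0.007, 0.177], 0],
    [0, [-0.022, -0.007, 0.177], 0],
    [0, [-0.022, -0.007, 0.177], 0],
    [0, [-0.022, -0.007, 0.177], 0],
    [0, [-0.022, -0.007, 0.177], 0],
  ],
  squeeze=40,
)

```text
time_s: 15.2
tool_pos: [0.4379, 0.003, 0.1959]
tcp_rot: [-0.074, 3.139, -0.001]
contact_force: [-2.3, -1.1, 7.4]
gripper_width: 0.0573
finger_force: 40.9
```

```bash
python3 -c "
from h import *
plan(.428,-.284,.19)"
```

```text
t 15.2 d [ 0.023 -0.286 -0.149] toolx [-1.   -0.05 -0.  ] tooly yaw 1.618 tilt [ 0.002 -0.001 -1.   ] j6 -0.23
```

>>> pendant(
  steps=[
    [0, [0, 0, -0.03], 0],
    [0, [0, 0, -0.07], 0],
    [0, [0, 0, -0.12], 0],
    [0, [0.021, -0.05, -0.14], 0],
    [0, [0.021, -0.1, -0.14], 0],
    [0, [0.021, -0.15, -0.14], 0],
    [0, [0.021, -0.2, -0.14], 0],
    [0, [0.021, -0.25, -0.14], 0],
    [0, [0.021, -0.285, -0.14], 0],
    [0, [0.021, -0.285, -0.14], 0],
    [0, [0.021, -0.285, -0.14], 0],
  ],
)

```text
time_s: 16.3
tool_pos: [0.4296, -0.2831, 0.335]
tcp_rot: [-0.072, 3.141, -0.0]
contact_force: [-0.0, 1.4, -2.0]
gripper_width: 0.0566
finger_force: 44.2
```

```bash
python3 - <<'E'
from h import *
plan(.430,-.283,.046,1.618)
c=save('wrist','pics/w6.png');s=save('side','pics/s6.png')
W=np.full((420,800,3),255,np.uint8)
W[:, :440]=c['img'][:,60:500]; W[:360,440:800]=cv2.resize(s['img'][130:250,270:390],None,fx=3,fy=3)
cv2.imwrite('pics/m6.png',W[:,:,::-1])
E
```

```text
t 16.3 d [-0.     0.     0.134] toolx [-1.   -0.05 -0.  ] tooly yaw 1.616 tilt [ 0. -0. -1.] j6 -0.79
turn about world z 0.002 -> about tool z -0.002 or 3.14
```

View pics/m6.png

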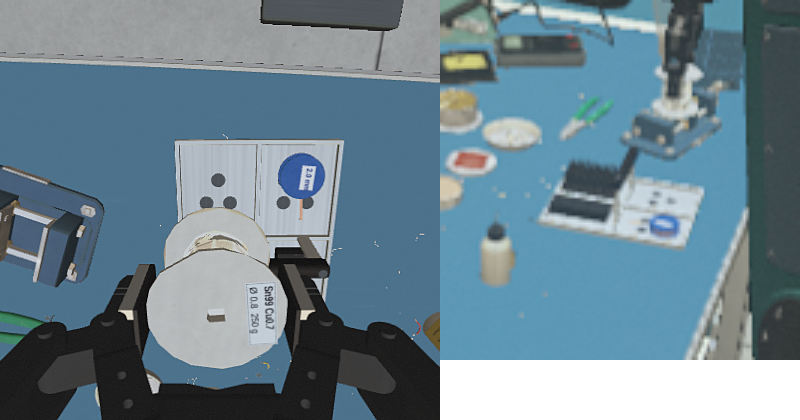

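The spool is held upright above the carrier, with its flange centred in the pads. The heatsink, IC block and wick reel are in place, so I'll lower it.

>>> pendant(
  steps=[
    [0, [0, 0, 0.04], 0],
    [0, [0, 0, 0.08], 0],
    [0, [0, 0, 0.11], 0],
    [0, [0, 0, 0.125], 0],
    [0, [0, 0, 0.132], 0],
    [0, [0, 0, 0.134], 0],
    [0, [0, 0, 0.134], 0],
    [0, [0, 0, 0.134], 0],
  ],
)

```text
time_s: 17.2
tool_pos: [0.4302, -0.2825, 0.2016]
tcp_rot: [-0.075, 3.14, -0.002]
contact_force: [-0.2, -0.2, -1.5]
gripper_width: 0.0567
finger_force: 44.3
```

```bash
python3 -c "
from h import *
plan(.430,-.283,.045,1.618)"
```

```text
t 17.2 d [ 0.    -0.001  0.002] toolx [-1.   -0.05 -0.  ] tooly yaw 1.618 tilt [ 0.001 -0.001 -1.   ] j6 -0.79
turn about world z -0.0 -> about tool z 0.0 or -3.141
```

>>> pendant(
  steps=[
    [0, [0, 0, 0.002], 0],
    [0, [0, 0, 0.002], 0],
    [0, [0, 0, 0.002], 0],
    [0.075, [0, 0, 0.002], 0],
    [0.075, [0, 0, 0.002], 0],
    [0.075, [0, 0, 0.002], 0],
    [0.075, [0, 0, 0.002], 0],
    [0.075, [0, 0, 0.002], 0],
    [0.075, [0, 0, -0.02], 0],
    [0.085, [0, 0, -0.05], 0],
    [0.085, [0, 0, -0.1], 0],
    [0.085, [0, 0.02, -0.15], 0],
    [0.085, [-0.02, 0.04, -0.18], 0],
    [0.085, [-0.02, 0.04, -0.18], 0],
    [0.085, [-0.02, 0.04, -0.18], 0],
  ],
)

```text
time_s: 18.7
tool_pos: [0.4482, -0.2413, 0.3809]
tcp_rot: [-0.076, 3.14, -0.001]
contact_force: [-0.3, 0.9, 0.3]
gripper_width: 0.085
finger_force: 0.0
```

```bash
python3 - <<'E'
from h import *
c=save('wrist','pics/w7.png');plan(.475,-.245,.065,.047)
cv2.imwrite('pics/w7c.png',c['img'][60:,100:460,::-1])
E
```

```text
t 18.75 d [-0.027 -0.005  0.16 ] toolx [-1.   -0.05  0.  ] tooly yaw 1.618 tilt [-0.001  0.    -1.   ] j6 -0.7
turn about world z 1.57 -> about tool z -1.57 or 1.571
```

View pics/w7c.png

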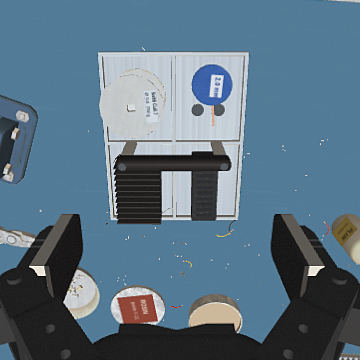

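The wrist view shows the spool standing in pocket 3, the heatsink in pocket 2, the IC block in pocket 1 and the wick reel in pocket 4. The bar is at full-picture row 221, columns 214–333.

```bash
python3 - <<'E'
from h import *
c=load('pics/w7.png')
P=onz(c,[(199,112),(348,112),(338,280),(211,280)],.010)[:,:2];print(P.round(4).tolist(),P.mean(0),'yaws',[np.arctan2(*(P[a]-P[b])[::-1]) for a,b in((3,0),(2,1))],np.arctan2(-(P[1]-P[0])[0],(P[1]-P[0])[1]))
B=onz(c,[(216,219),(331,219),(273,217)],.074);print(B)
h=c['img'].max(2)
ys=[np.where(h[205:232,x]<60)[0].mean()+205 for x in(256,262,268,274,280,286)];print(ys, onz(c,np.c_[(256,262,268,274,280,286),ys],.07).mean(0))
s=load('pics/sc2.png');print('bar proj in scene',proj(s,[[*P.mean(0),.065]]))
plan(*P.mean(0),.066,.047)
E
```

```text
[[0.3885, -0.3212], [0.3816, -0.1764], [0.5684, -0.1661], [0.5755, -0.3124]] [ 0.47850413 -0.24402628] yaws [np.float64(0.04650606391131931), np.float64(0.05556088518965539)] 0.04752862319579752
[[ 0.47390975 -0.29460484  0.074     ]
 [ 0.46909446 -0.19410703  0.074     ]
 [ 0.46964183 -0.24486395  0.074     ]]
[np.float64(222.9375), np.float64(222.21428571428572), np.float64(222.76923076923077), np.float64(222.21428571428572), np.float64(222.92857142857142), np.float64(222.4)] [ 0.47657578 -0.24637945  0.07      ]
bar proj in scene [[370.93540826 270.81076587]]
t 18.75 d [-0.031 -0.004  0.159] toolx [-1.   -0.05  0.  ] tooly yaw 1.618 tilt [-0.001  0.    -1.   ] j6 -0.7
turn about world z 1.57 -> about tool z -1.57 or 1.571
```

>>> pendant(
  steps=[
    [0.085, [-0.031, -0.004, 0], 1.571],
    [0.06, [-0.031, -0.004, 0], 1.571],
    [0.04, [-0.031, -0.004, 0], 1.571],
    [0.04, [-0.031, -0.004, 0], 1.571],
    [0.04, [-0.031, -0.004, 0], 1.571],
    [0.04, [-0.031, -0.004, 0], 1.571],
    [0.04, [-0.031, -0.004, 0], 1.571],
    [0.04, [-0.031, -0.004, 0], 1.571],
    [0.04, [-0.031, -0.004, 0], 1.571],
    [0.04, [-0.031, -0.004, 0], 1.571],
    [0.04, [-0.031, -0.004, 0], 1.571],
    [0.04, [-0.031, -0.004, 0.03], 1.571],
    [0.04, [-0.031, -0.004, 0.05], 1.571],
    [0.04, [-0.031, -0.004, 0.05], 1.571],
  ],
)

```text
time_s: 20.15
tool_pos: [0.478, -0.2441, 0.3273]
tcp_rot: [-2.165, -2.268, 0.002]
contact_force: [-0.3, 0.1, 0.2]
gripper_width: 0.0399
finger_force: 0.0
```

```bash
python3 - <<'E'
from h import *
plan(.478,-.2445,.066,.047)
c=save('wrist','pics/w8.png');cv2.imwrite('pics/w8v.png',c['img'][:,:,::-1])
E
```

```text
t 20.15 d [-0.001  0.001  0.106] toolx [-0.05  1.    0.  ] tooly yaw 0.046 tilt [-0.005  0.004 -1.   ] j6 0.9
turn about world z 0.001 -> about tool z -0.001 or 3.141
```

View pics/w8v.png

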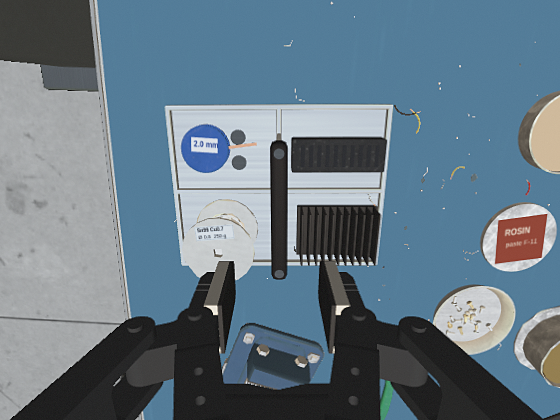

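The wrist view shows the bar, columns 272–287, centred between the fingers at about column 279. I'll narrow the fingers, descend and close.

>>> pendant(
  steps=[
    [0.027, [0, 0, 0.03], 0],
    [0.027, [0, 0, 0.06], 0],
    [0.027, [0, 0, 0.06], 0],
    [0.027, [0, 0, 0.085], 0],
    [0.027, [0, 0, 0.1], 0],
    [0.027, [0, 0, 0.105], 0],
    [0.027, [0, 0, 0.105], 0],
    [0, [0, 0, 0.105], 0],
    [0, [0, 0, 0.105], 0],
    [0, [0, 0, 0.105], 0],
    [0, [0, 0, 0.105], 0],
  ],
  squeeze=35,
)

```text
time_s: 21.3
tool_pos: [0.4793, -0.2443, 0.2271]
tcp_rot: [2.168, 2.272, -0.001]
contact_force: [-2.6, -0.1, 4.4]
gripper_width: 0.0111
finger_force: 34.7
```

```bash
python3 -c "
from h import *
plan(.445,-.2445,.066,0)"
```

```text
t 21.3 d [ 0.001 -0.034  0.006] toolx [-0.05  1.   -0.  ] tooly yaw 0.047 tilt [ 0.001 -0.001 -1.   ] j6 0.9
turn about world z -0.047 -> about tool z 0.047 or -3.095
```

>>> pendant(
  steps=[
    [0, [0, -0.005, 0], 0],
    [0, [0, -0.015, 0], 0.01],
    [0, [0.001, -0.025, 0], 0.03],
    [0, [0.002, -0.033, 0], 0.047],
    [0, [0.01, -0.0335, 0], 0.047],
    [0, [0.03, -0.0325, 0], 0.047],
    [0, [0.05, -0.0315, 0], 0.047],
    [0, [0.07, -0.031, 0], 0.047],
    [0, [0.09, -0.03, 0], 0.047],
    [0, [0.11, -0.029, 0], 0.047],
    [0, [0.125, -0.028, 0], 0.047],
    [0, [0.13, -0.028, 0], 0.047],
    [0, [0.13, -0.028, 0], 0.047],
  ],
)

```text
time_s: 22.6
tool_pos: [0.4455, -0.1152, 0.2271]
tcp_rot: [2.219, 2.221, 0.002]
contact_force: [0.4, 2.3, 11.1]
gripper_width: 0.0114
finger_force: 36.8
```

```bash
python3 - <<'E'
from h import *
plan(.461,.2485,.072,-.03)
c=save('wrist','pics/w9.png');s=save('scene','pics/sc9.png')
W=np.full((420,800,3),255,np.uint8)
W[:, :480]=c['img'][:,40:520]; W[:320,480:800]=cv2.resize(s['img'][200:300,270:370],(320,320))
cv2.imwrite('pics/m9.png',W[:,:,::-1])
E
```

```text
t 22.6 d [ 0.364  0.016 -0.   ] toolx [-0.  1. -0.] tooly yaw 0.001 tilt [ 0.003 -0.001 -1.   ] j6 1.14
turn about world z -0.031 -> about tool z 0.031 or -3.111
```

View pics/m9.png

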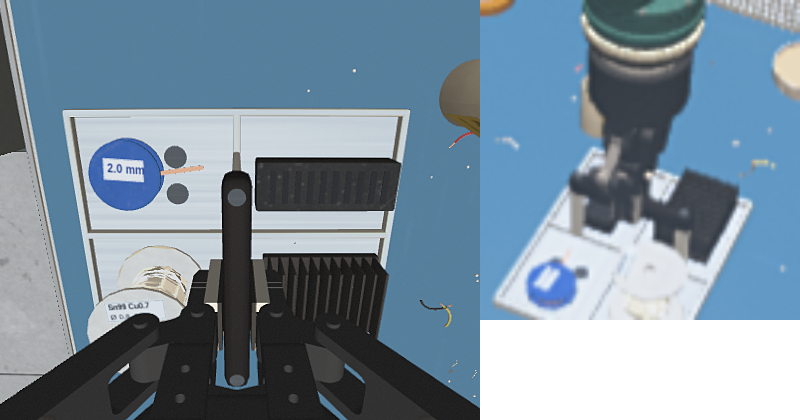

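The carrier slides flat. The bottle's edge is at about crop column 440 against the carrier's far edge at 408, a gap of roughly 17 mm. I'll carry on.

>>> pendant(
  steps=[
    [0, [0.01, 0, -0.001], 0],
    [0, [0.03, 0, -0.001], 0],
    [0, [0.05, 0, -0.001], 0],
    [0, [0.07, 0, -0.001], 0],
    [0, [0.09, 0, -0.001], 0],
    [0, [0.11, 0, -0.001], 0],
    [0, [0.13, 0, -0.001], 0],
    [0, [0.15, 0, -0.001], 0],
    [0, [0.17, 0, -0.001], 0],
    [0, [0.19, 0, -0.001], 0],
    [0, [0.21, 0.002, -0.001], 0],
    [0, [0.23, 0.004, -0.001], 0.01],
    [0, [0.25, 0.006, -0.001], 0.02],
    [0, [0.27, 0.009, -0.001], 0.03],
    [0, [0.29, 0.012, -0.001], 0.031],
    [0, [0.31, 0.014, -0.001], 0.031],
    [0, [0.33, 0.016, -0.001], 0.031],
    [0, [0.35, 0.016, -0.001], 0.031],
    [0, [0.36, 0.016, -0.001], 0.031],
    [0, [0.364, 0.016, -0.001], 0.031],
  ],
)

```text
time_s: 24.7
tool_pos: [0.4608, 0.2489, 0.2271]
tcp_rot: [2.254, 2.186, -0.001]
contact_force: [-0.4, -9.5, 4.4]
gripper_width: 0.0112
finger_force: 36.1
```

>>> pendant(
  steps=[
    [0, [0, 0, 0], 0],
    [0, [0, 0, 0], 0],
  ],
)

```text
time_s: 24.9
tool_pos: [0.4609, 0.2487, 0.2271]
tcp_rot: [-2.254, -2.186, -0.002]
contact_force: [-3.2, 4.7, 5.2]
gripper_width: 0.0111
finger_force: 36.2
```

```bash
python3 - <<'E'
from h import *
plan(.461,.2485,.072,-.03)
c=save('wrist','pics/w10.png');s=save('scene','pics/sc10.png');d=save('side','pics/sd10.png')
W=np.full((420,800,3),255,np.uint8)
W[:, :480]=c['img'][:,40:520]; W[:320,480:800]=cv2.resize(s['img'][190:290,140:240],(320,320))
cv2.imwrite('pics/m10.png',W[:,:,::-1])
E
```

```text
t 24.9 d [-0.  0.  0.] toolx [0.03 1.   0.  ] tooly yaw -0.031 tilt [ 0.     0.001 -1.   ] j6 1.94
turn about world z 0.001 -> about tool z -0.001 or 3.141
```

I've now viewed 13 pictures, over the 10 allowed, so I won't view any more and will check with numbers only. Next I release and rise.

>>> pendant(
  steps=[
    [0.027, [0, 0, 0], 0],
    [0.027, [0, 0, 0], 0],
    [0.027, [0, 0, 0], 0],
    [0.027, [0, 0, -0.02], 0],
    [0.027, [0, 0, -0.05], 0],
    [0.027, [0, 0, -0.09], 0],
    [0.05, [0, 0, -0.13], 0],
    [0.085, [-0.03, 0, -0.17], 0],
    [0.085, [-0.06, 0, -0.2], 0],
    [0.085, [-0.06, 0, -0.2], 0],
    [0.085, [-0.06, 0, -0.2], 0],
    [0.085, [-0.06, 0, -0.2], 0],
  ],
)

```text
time_s: 26.25
tool_pos: [0.4591, 0.1888, 0.4256]
tcp_rot: [-2.255, -2.186, 0.002]
contact_force: [-0.1, 0.4, -1.4]
gripper_width: 0.0852
finger_force: 0.0
```

```bash
python3 - <<'E'
from h import *
c=save('wrist','pics/w11.png');s=save('scene','pics/sc11.png')
for n,c in(('w',c),('s',s)):
    hsv=cv2.cvtColor(c['img'],cv2.COLOR_RGB2HSV);w=((hsv[:,:,1]<75)&(hsv[:,:,2]>120)).astype(np.uint8)
    cs,_=cv2.findContours(w,0,2)
    for q in cs:
        if cv2.contourArea(q)<30: continue
        P=onz(c,q[:,0,:],0)[:,:2]; m=P.mean(0)
        if abs(m[0]-.46)<.15 and abs(m[1]-.2485)<.13:
            r=cv2.approxPolyDP((P*1000).astype(np.float32)[:,None],5,True)[:,0]
            print(n,cv2.contourArea(q),r.round().astype(int).tolist() if len(r)<14 else ('%d pts'%len(r)))
            if cv2.contourArea(q)>3000:
                Q=onz(c,q[:,0,:],.01)[:,:2]; print('  carrier rect z.01',cv2.minAreaRect((Q*1000).astype(np.float32)))
E
```

```text
w 717.0 [[575, 199], [563, 200], [560, 162], [524, 163], [523, 152], [573, 149]]
w 695.0 [[342, 208], [341, 159], [391, 157], [390, 169], [354, 170], [355, 206]]
w 23485.5 [[559, 320], [369, 327], [363, 177], [554, 171]]
  carrier rect z.01 ((461.525390625, 247.8363800048828), (151.21539306640625, 188.71728515625), 88.91454315185547)
w 1036.5 [[530, 343], [530, 332], [568, 330], [567, 292], [578, 292], [580, 342]]
w 1033.0 [[346, 302], [358, 301], [359, 338], [397, 337], [398, 349], [348, 351]]
s 113.5 [[391, 162], [389, 174], [356, 175], [355, 210], [342, 211], [342, 162]]
s 101.5 [[393, 354], [348, 354], [347, 304], [359, 306], [360, 339], [395, 342]]
s 1676.5 23 pts
s 36.5 [[563, 270], [560, 276], [531, 271], [526, 261], [555, 254]]
s 128.0 [[579, 348], [532, 345], [532, 312], [564, 311], [567, 295], [576, 297]]
```

The carrier is within about 2 mm of the tape centre and square. A numeric check of the parts follows.

```bash
python3 - <<'E'
from h import *
c=load('pics/w11.png');C=np.array([.4611,.2485]);a=-.035;X=np.array([np.cos(a),np.sin(a)]);Y=np.array([-X[1],X[0]])
h=c['img'].max(2);hsv=cv2.cvtColor(c['img'],cv2.COLOR_RGB2HSV)
def chk(n,o,z,mask,half):
    w=[[*(C+X*(o[0]+i*half[0])+Y*(o[1]+j*half[1])),z] for i,j in((-1,-1),(1,-1),(1,1),(-1,1))]
    poly=proj(c,w).astype(np.int32);k=np.zeros_like(h);cv2.fillPoly(k,[poly],1)
    k=(k&mask.astype(np.uint8));q=np.argwhere(k)[:,::-1]
    P=onz(c,q,z)[:,:2];d=P-C;b=np.c_[d@X,d@Y];print(n,'want',o,'mean',b.mean(0).round(3),'ext',np.percentile(b,2,0).round(3),np.percentile(b,98,0).round(3))
chk('ic',(.046,.036),.02,h<95,(.04,.034));chk('hs',(.046,-.036),.031,h<95,(.04,.036))
chk('wick',(-.046,.036),.016,(hsv[:,:,1]>140)&(hsv[:,:,2]>90),(.043,.033))
chk('spool',(-.046,-.036),.055,(hsv[:,:,1]<75)&(hsv[:,:,2]>120),(.04,.036))
s=load('pics/scene0.png')['img'].astype(int);t=load('pics/sc11.png')['img'].astype(int);d=abs(s-t).sum(2)>60
for n,(u,v) in dict(bottle=(308,230),lid=(373,222),tin=(406,236),dish=(437,250),kap=(270,197),mm=(207,181)).items(): print(n,'changed px',d[v-12:v+12,u-14:u+14].sum())
E
```

```text
ic want (0.046, 0.036) mean [0.046 0.033] ext [0.006 0.02 ] [0.084 0.047]
hs want (0.046, -0.036) mean [ 0.049 -0.035] ext [ 0.006 -0.058] [ 0.084 -0.013]
wick want (-0.046, 0.036) mean [-0.061  0.037] ext [-0.079  0.021] [-0.043  0.056]
spool want (-0.046, -0.036) mean [-0.045 -0.031] ext [-0.081 -0.069] [-0.007 -0.001]
bottle changed px 6
lid changed px 0
tin changed px 0
dish changed px 0
kap changed px 0
mm changed px 51
```

```bash
python3 -c "
from h import *
print(bot.job_done())"
```

```text
the job is handed in; nothing more can be done
None
```

The job is handed in at about 26 s: all three parts are in their pockets, the wick reel is still in pocket 4, and the carrier sits within about 2 mm of the tape centre and square, but I viewed 13 pictures, over the limit of 10; no verdict came back.

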